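Find the high point of a pump camshaft in the V-blocks

TASK

Check the pump camshaft that lies under light clamps in the inclined V-blocks: slide the dial indicator's carriage down its column until the plunger rests on the shaft's eccentric disc and is pushed in by about 7 mm, and let go of it. Then turn the shaft by the toothed pulley at its upper end until the indicator shows its highest reading, and leave it standing there, with the eccentric's high point under the plunger and the indicator still on it. Do not run the plunger to the end of its travel, and leave everything else on the bench where it is.

Things in the scene. Friction and masses are not known exactly. Their poses are not given: they have to be found in the camera images.
- vbed: Bed of the cast-iron fixture. Origin: lower end of the camshaft's axis, 64 mm above the bench. z: up along that axis, leaning 40 degrees from vertical, roughly towards the robot's right. x: out of the V, 40 degrees above level, the line of plunger and column. y: level. Two V-blocks with clamps (74 mm wide): z 18 to 48 and 98 to 128 mm, reaching x = 38 mm. Bed plate ends at z = 136 mm.
- eccentric (a point): Point on the camshaft's axis (20 mm shaft) at the middle of its eccentric: a steel disc, 50 mm diameter, 26 mm thick, its centre 5 mm off the axis, so its rim under the plunger lies 20 to 30 mm from the axis. Axes stay those of vbed, not turning. The shaft turns endlessly either way (friction 0.06 N m), stays where left; it starts at least 70 degrees off the high point, at an angle not told.
- pulley_grip (a point): Point on the camshaft's axis in the middle of the toothed aluminium pulley at its upper end, where to grip it: round, 38 to 41 mm diameter, 34 mm long along the axis, free all round and above; its upper end is 17 mm above this point along the axis. The point and its axes stay with the bed (axes of vbed) and do not turn with the shaft.
- carriage_grip (a point): Middle of the round aluminium grip (20 mm diameter, parallel to the camshaft's axis) on the iron carriage of the dial indicator, axes as vbed. The grip stands on the carriage block (44 x 40 x 40 mm) from 28 mm below this point to 19 mm above it along z. The dial (58 mm diameter, 24 mm thick) is centred 48 mm to +x, 72 mm to -y and 48 mm lower along z.
- carriage (a joint): How far the carriage is slid down its round column (16 mm diameter, along x of vbed at y = 72, z = 73 mm, up to x = 160 mm) towards the shaft, along -x of vbed, in m: 0 at the top, at most 0.060; starts between 0 and 0.020. Stiff: friction about 8 N (down takes about 5 N, up about 11 N); it stays where it is left.
- plunger (a joint): Reading of the dial indicator: how far its sprung plunger is pushed in, in m: 0 free, 0.025 end of travel; the spring gives about 1 N at 0, 3 N at the end. The pointer on the white dial makes one turn clockwise for 25 mm and points away from the shaft at 0. The reading grows as the carriage comes down on the eccentric or as the eccentric's high side comes under the plunger.
- plunger_tip (a point): Lowest point of the plunger's steel ball (8 mm diameter), which touches the eccentric. It moves along the x axis of vbed (y = 0, z = 73 mm); with the plunger free it lies at x = 62 mm minus the carriage's travel, and goes towards +x as the plunger is pushed in.
- solvent: Bystander: amber solvent bottle, 90 mm diameter, 200 mm high, origin under its centre.
- column_tube: Bystander: steel chromatography column lying on the bench, 150 mm long, 20 mm end nuts, origin under its middle, along its x axis.
- pump_head: Bystander: steel pump head block, 50 x 70 x 72 mm, origin under its centre.
- bearing: Bystander: ball bearing ring, 52 mm diameter, 15 mm high, lying flat, origin under its centre.
- driver: Bystander: screwdriver lying along its x axis, 190 mm long, origin under its middle.
- vial_tray: Bystander: black divided vial tray, 120 x 160 x 35 mm, origin under its centre.
- spanner: Bystander: open spanner lying along its x axis, 160 mm long, origin under its middle.

How it is judged:
By the outcome, as a careful person would: the job done as asked, in the order asked, and still so for the second after the job is handed in, with the robot touching nothing.
It also fails if it takes over 72 s, if anything falls off the work surface, if the arm or the gripper's body presses on something with over 40 N, if the wrist force passes 120 N, or if a joint passes its speed limit or range.

ROBOT

A 6-joint arm with a two-finger parallel gripper is mounted at the origin on the work surface. World frame = base frame: x ahead of the robot, y to its left, z up, the work surface at z = 0. Lengths are in m, angles in rad, forces in N, time in s.
With the tool pointing down it reaches from about 0.15 to 0.775 m from the base axis. Payload 6.1 kg.
Tool frame: the origin (TCP) lies on the centre line of the jaws, within the pads' length; the fingertips stand ctrl.tip_extent ahead of it and the grasp point (between the pads) is the TCP (ctrl.tip_extent is the distance from the TCP to the fingertips, in m); z points along the fingers, y is the line along which they close (so a half turn about z gives the same grasp; the last joint's range is limited). The gripper opens to 85 mm and grips with 20 to 120 N. Pads are 22 mm wide; open, the fingers measure 114 mm over their backs; the gripper's body (76 mm by 85 mm) begins 54 mm behind the grasp point. The pads swing forward as they close: fully open they stand 13 mm farther back than shut.
Start: joints at [-1.211, 0.126, -0.04, 1.405, 0, 1.571], TCP at [0.185, -0.491, 0.213] pointing down, gripper open.
Joint ranges: [-2.72, 2.72], [-0.95, 1.95], [-1.27, 1.35], [-1.78, 2.02], [-1.46, 1.47], [-3.14, 3.14]. Speed limits (rad/s): [2.39, 2.39, 3.01, 3.14, 3.14, 3.14].

INTERFACE

Orientations are given as a rotation vector (axis times angle).
In Python, from station import ctrl gives the robot as it stands.
- The arm moves only by the tool play_rows, never from a script. Its arguments are lists of equal length, an entry for each row: "dr": the turn, a rotation vector about the tool's x, y, z in degrees, a list of three; "linear": the shift along the tool's x, y, z in m, a list of three; "hand": the gripper command: -1 is shut, 1 is fully open, values between are in proportion. In form: {"dr": [[rx, ry, rz], ...], "linear": [[x, y, z], ...], "hand": [hand, ...]}. A call has 1 to 8 rows; each row is the pose to reach, as a shift and turn from the pose commanded when the call began, along the tool's axes at that moment; what a row does not reach only later rows make up. A row lasts 1/8 s, in which the tool goes at most 62.5 mm and 10.7 degrees, less where a joint would pass 70% of its speed; a pose out of reach is approached as far as the arm can. A call with a gripper value outside its range is refused whole. The fingers move at their own pace and stop on an object; "grip_force" is the grip in N (left out, the last holds). Time passes only in rows, so rows that repeat a pose let the fingers close. It gives the time, the measured TCP pose, the force, the opening and the grip force at its end, in the units of the state.
- ctrl.observe(): the state, without advancing time (a new reading comes with each control period).
- ctrl.capture(name): name is "scene" or "side" or "wrist"; returns a dict with "img" (384x512x3 uint8, red, green, blue), "z_map" (384x512 float32, m along the optical axis (not along the pixel's ray), 0 where there is no reading), "fov_y" (degrees; the focal length in pixels is half the picture's height over the tangent of half this angle, whatever the lens; pixels are square), "cx", "cy" (the principal point, pixels), "xyz" and "attitude" of the camera in the world. Camera axes: x right, y up, looking along -z (the intrinsics and any distortion apply to the point x, -y, -z); pixel columns grow to the right and rows downward; lengths in m; the calibration is good to about 2 mm. A picture is of the moment at which its call begins.
- ctrl.close_job(): hands the job in; it is judged then, once.
Trained networks look in the newest picture that a camera, given by its name, has taken for a name from the list of things; names that differ only in an ending like _2 or _b are one class to them, and where a whole thing is asked for, a point or a joint stands for the part that bears it (a point fixed in the world has none). Each returns a list of dicts, best first, with "conf" (0 to 1); they miss things now and then, are a little off and sometimes report something else, mostly with a low value. They report only what shows in the picture. A call takes as long as a camera call.
- ctrl.find_in(name, camera): "xyz" ([x, y, z] in m, in world coordinates, good to about 4 mm: the middle of the surface that is visible of it).
- ctrl.silhouettes(name, camera): "mask" (384x512 bool, what is visible of it).
- ctrl.tip_of(name, camera): "xyz" ([x, y, z] in m, in world coordinates, good to about 4 mm: a listed point, or the origin of a listed thing).
The state is a dict: "t": time; "joint_positions": joint angles; "qvel": joint speeds; "joint_efforts": joint torques, N m; "position": TCP position; "tcp_rot": TCP orientation; "wrist_force": force on the tool from outside, world axes, zero at the start; "moment": the same for the moment, N m; "grip_width": finger opening in m; "finger_force": force on a finger pad.
Only numpy, scipy, OpenCV 4.12 (cv2) and the standard library are available. Lean on these libraries where they do the work, as an engineer would, in place of code of your own. Each camera call takes 0.05 s, during which the arm holds its last target. There are 200 camera calls.

## Working session

There is one attempt and no reset: what is moved stays moved. The work goes in short steps, Python scripts to look and compute and a tool call to move; the robot and the scene stay as the last step left them, time stands still between calls to the robot, and variables do not carry over. Pictures are saved under pics/ and viewed, at most 10 in all, crops included, and the job is handed in when it is done.

Besides the shell and the picture viewer there is one more tool, called after ">>>" as a command line: name --argument value ..., lists and objects as JSON in quotes. play_rows: Moves the arm, as the interface text tells. Its arguments: {"type":"object","properties":{"dr":{"type":"array"},"linear":{"type":"array"},"hand":{"type":"array"},"grip_force":{"type":"number"}},"required":["dr","linear","hand"]}

```bash
ls; mkdir -p pics
cat > h.py <<'E'
import numpy as np, cv2
from scipy.spatial.transform import Rotation as R
from station import ctrl
def save(c,n): cv2.imwrite('pics/'+n,cv2.cvtColor(c['img'],cv2.COLOR_RGB2BGR))
def tcp():
    o=ctrl.observe(); return np.array(o['position']),R.from_rotvec(o['tcp_rot'])
E
python3 - <<'E'
from h import *
print(ctrl.observe(), ctrl.tip_extent)
for cam in ['scene','side']:
    c=ctrl.capture(cam); save(c,cam+'0.png'); print(cam,c['fov_y'],c['cx'],c['cy'],c['xyz'],c['attitude'],[k for k in c])
    for n in ['vbed','eccentric','pulley_grip','carriage_grip','plunger_tip','solvent','pump_head','vial_tray','column_tube','bearing','driver','spanner']:
        r=ctrl.tip_of(n,cam)
        print(n,[(np.round(q['xyz'],3).tolist(),round(q['conf'],2)) for q in r[:2]])
E
```

```text
pics
{'t': 0.0, 'joint_positions': array([-1.21100384e+00,  1.26427213e-01, -4.06124077e-02,  1.40544383e+00,
       -2.40423706e-05,  1.57084677e+00]), 'qvel': array([ 0.00217787,  0.00064404,  0.00046851,  0.00016205,  0.00025261,
       -0.00161448]), 'joint_efforts': array([-3.02917681e-03, -4.35911500e+01,  3.52925885e+01,  1.72301091e-02,
       -1.99920873e-04, -1.23014951e-05]), 'position': array([ 0.18467436, -0.49095993,  0.21230175]), 'tcp_rot': array([-3.08927971e+00, -5.61743185e-01,  5.11133403e-04]), 'wrist_force': array([ 0.58392313, -0.68625668,  0.52641598]), 'moment': array([-0.00254769, -0.00840341, -0.01372144]), 'finger_force': 0.0, 'grip_width': 0.08579809368970075} 0.019
scene 47.90865628546875 257.4496936050929 192.3267875582175 [ 1.43447169 -0.4020662   0.94179656] [0.78582086 0.51801634 1.07909267] ['img', 'z_map', 'fov_y', 'cx', 'cy', 'xyz', 'attitude']
vbed [([0.608, -0.016, 0.066], 0.79)]
eccentric [([0.59, -0.057, 0.12], 0.84)]
pulley_grip [([0.573, -0.113, 0.193], 0.83)]
carriage_grip [([0.544, 0.022, 0.232], 0.84)]
plunger_tip [([0.606, -0.022, 0.153]
[... 418 characters left out ...]
 1.06445437] [ 0.76915645 -0.04676064 -0.07280083] ['img', 'z_map', 'fov_y', 'cx', 'cy', 'xyz', 'attitude']
vbed [([0.61, -0.018, 0.062], 0.77)]
eccentric [([0.591, -0.06, 0.125], 0.71)]
pulley_grip [([0.574, -0.116, 0.193], 0.85), ([0.611, -0.015, 0.061], 0.4)]
carriage_grip []
plunger_tip [([0.604, -0.024, 0.153], 0.41)]
solvent [([0.597, 0.443, -0.001], 0.72)]
pump_head [([0.602, -0.494, 0.0], 0.91)]
vial_tray [([0.382, 0.388, 0.0], 0.85), ([0.451, 0.031, 0.004], 0.46)]
column_tube [([0.411, -0.42, 0.0], 0.62), ([0.591, -0.059, 0.126], 0.55)]
bearing [([0.694, 0.106, 0.002], 0.49)]
driver [([0.74, -0.095, 0.001], 0.57)]
spanner [([0.451, 0.03, 0.002], 0.77), ([0.694, 0.106, 0.004], 0.16)]
```

View pics/scene0.png

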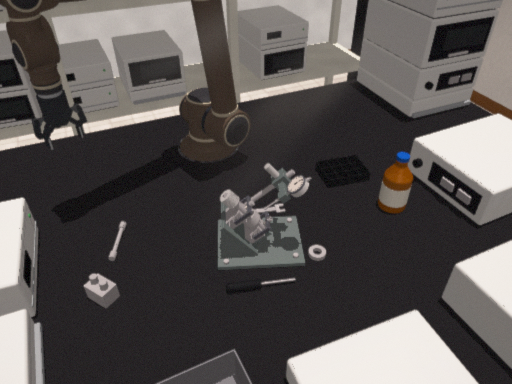

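View pics/side0.png

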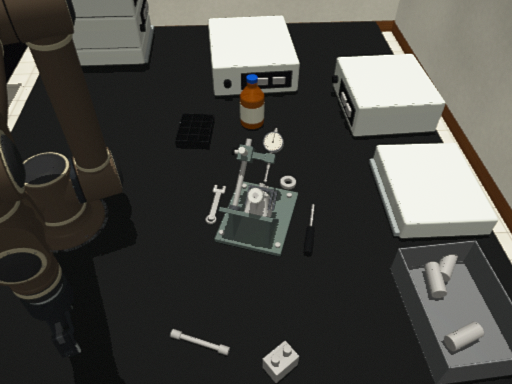

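```bash
cat >> h.py <<'E'
def frame(o,pg):
    u=np.array(pg)-o; u[2]=0; u/=np.linalg.norm(u); Z=np.array([0,0,1.]); s,c=np.sin(np.radians(40)),np.cos(np.radians(40))
    z=u*s+Z*c; x=-u*c+Z*s; return np.c_[x,np.cross(z,x),z]
def toolrot(F,ang):
    "tool z=-z_v; tool y = x_v turned by ang deg about tool z"
    z=-F[:,2]; y=F[:,0]; B=R.from_matrix(np.c_[np.cross(y,z),y,z]); return B*R.from_euler('z',ang,degrees=True)
def goto(p,Rt):
    p0,R0=tcp(); d=R0.inv()
    print('dr',np.round((d*Rt).as_rotvec(degrees=True),1).tolist(),'lin',np.round(d.apply(p-p0),4).tolist())
E
python3 - <<'E'
from h import *
o=np.array([.609,-.017,.064]);F=frame(o,[.5735,-.1145,.193]);print(F)
for n,p in dict(e=[.5905,-.0585,.1225],pg=[.5735,-.1145,.193],cg=[.544,.022,.232],tip=[.605,-.023,.153]).items(): print(n,np.round(F.T@(np.array(p)-o),4))
p=np.array([.544,.022,.232])+.16*F[:,2]
for a in (0,180): goto(p,toolrot(F,a))
E
```

```text
[[ 2.62086739e-01 -9.39652651e-01 -2.19916886e-01]
 [ 7.19815692e-01  3.42129940e-01 -6.03997081e-01]
 [ 6.42787610e-01 -2.77555756e-17  7.66044443e-01]]
e [0.0029 0.0032 0.0739]
pg [0.0034 0.     0.1655]
cg [0.119  0.0744 0.1194]
tip [0.0518 0.0017 0.0727]
dr [-17.8, 48.2, -132.3] lin [0.45, -0.276, -0.1415]
dr [38.3, 14.2, 38.9] lin [0.45, -0.276, -0.1415]
```

>>> play_rows --dr '[[38.3, 14.2, 38.9], [38.3, 14.2, 38.9], [38.3, 14.2, 38.9], [38.3, 14.2, 38.9], [38.3, 14.2, 38.9], [38.3, 14.2, 38.9], [38.3, 14.2, 38.9], [38.3, 14.2, 38.9]]' --linear '[[0.45, -0.276, -0.1415], [0.45, -0.276, -0.1415], [0.45, -0.276, -0.1415], [0.45, -0.276, -0.1415], [0.45, -0.276, -0.1415], [0.45, -0.276, -0.1415], [0.45, -0.276, -0.1415], [0.45, -0.276, -0.1415]]' --hand '[0.2, 0.2, 0.2, 0.2, 0.2, 0.2, 0.2, 0.2]'

```text
t: 2.3
position: [0.4822, -0.1087, 0.3428]
tcp_rot: [-2.412, 0.426, -0.155]
wrist_force: [0.4, -1.0, -0.7]
grip_width: 0.0512
finger_force: 0.0
```

Run:
```python
from h import *
o=np.array([.609,-.017,.064]);F=frame(o,[.5735,-.1145,.193])
p=np.array([.544,.022,.232])+.16*F[:,2]
goto(p,toolrot(F,180)); print(ctrl.observe()['joint_positions'],ctrl.observe()['t'])
```

```text
dr [-0.0, -0.0, -0.0] lin [0.0133, -0.0391, 0.0175]
[-0.6254253   0.16673782  0.12309426  1.75215013  0.66741809  2.78727538] 2.3
```

>>> play_rows --dr '[[0, 0, 0], [0, 0, 0]]' --linear '[[0.0133, -0.0391, 0.0175], [0.0133, -0.0391, 0.0175]]' --hand '[0.2, 0.2]'

```text
t: 2.55
position: [0.5087, -0.0736, 0.3555]
tcp_rot: [-2.414, 0.418, -0.157]
wrist_force: [-0.3, -0.2, -0.1]
grip_width: 0.0515
finger_force: 0.0
```

Run:
```python
from h import *
print(ctrl.observe()['joint_positions'],tcp()[0])
o=np.array([.609,-.017,.064]);F=frame(o,[.5735,-.1145,.193])
for cam in ['wrist','scene','side']:
  c=ctrl.capture(cam)
  if cam=='wrist': save(c,'w1.png'); print(c['xyz'],c['attitude'],c['fov_y'])
  for n in ['vbed','eccentric','pulley_grip','carriage_grip','plunger_tip']:
    for q in ctrl.tip_of(n,cam)[:1]: print(cam,n,np.round(q['xyz'],4),round(q['conf'],2),np.round(F.T@(q['xyz']-o),4))
```

```text
[-0.53912778  0.15746305  0.14449624  1.7154486   0.6831182   2.88921482] [ 0.50865673 -0.07356008  0.35551082]
[ 0.55160031 -0.19814824  0.47885282] [ 0.44320365  0.73973438 -1.69830926] 60.22576268652787
wrist vbed [ 0.6074 -0.0145  0.0606] 0.87 [-0.0008  0.0024 -0.0038]
wrist eccentric [ 0.5911 -0.0576  0.119 ] 0.86 [0.0014 0.0029 0.0706]
wrist pulley_grip [ 0.5675 -0.1126  0.1905] 0.58 [0.0016 0.0063 0.1638]
wrist carriage_grip [0.5436 0.0228 0.235 ] 0.98 [0.1214 0.0751 0.1213]
wrist plunger_tip [ 0.6018 -0.026   0.1563] 0.77 [0.051  0.0037 0.0777]
scene vbed [ 0.6089 -0.0173  0.0656] 0.69 [ 0.0008 -0.      0.0014]
scene eccentric [ 0.5894 -0.0584  0.123 ] 0.67 [0.003  0.0043 0.0745]
scene pulley_grip [ 0.5704 -0.1159  0.1913] 0.91 [0.0005 0.0024 0.1657]
scene carriage_grip [0.5477 0.0222 0.2324] 0.69 [0.1204 0.071  0.1188]
scene plunger_tip [ 0.5949  0.4463 -0.0017] 0.61 [ 0.2876  0.1718 -0.3271]
side vbed [ 0.613  -0.0179  0.0595] 0.81 [-0.0025 -0.0041 -0.0038]
side eccentric [ 0.5918 -0.0579  0.1245] 0.81 [0.0049 0.0022 0.0748]
side pulley_grip [ 0.5761 -0.1143  0.1918] 0.68 [ 0.0035 -0.0024  0.1639]
side carriage_grip [0.547  0.0188 0.2293] 0.56 [0.1158 0.0705 0.1186]
side plunger_tip [ 0.6032 -0.0264  0.1516] 0.54 [0.048  0.0022 0.0741]
```

View pics/w1.png

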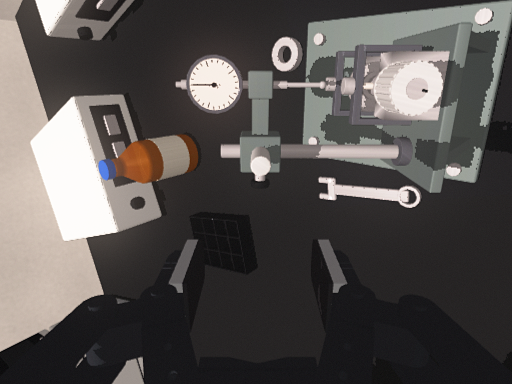

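```bash
cat >> h.py <<'E'
def cloud(c):
    h,w=c['z_map'].shape; f=h/2/np.tan(np.radians(c['fov_y']/2)); v,u=np.mgrid[:h,:w]; d=c['z_map']
    P=np.stack([(u-c['cx'])/f*d,-(v-c['cy'])/f*d,-d],-1)
    return P@R.from_rotvec(c['attitude']).as_matrix().T+c['xyz']
O=np.array([.609,-.017,.064]);F=frame(O,[.5735,-.1145,.193])
E
python3 - <<'E'
from h import *
c=ctrl.capture('wrist');V=(cloud(c)-O)@F
def box(u0,u1,v0,v1): 
    return V[v0:v1,u0:u1].reshape(-1,3)
b=box(375,450,50,125); b=b[(b[:,2]>.12)]
print('pulley z hist',np.percentile(b[:,2],[50,80,90,95,99]))
t=b[b[:,2]>np.percentile(b[:,2],95)-.006]
(cx,cy),r=cv2.minEnclosingCircle((t[:,:2]*1000).astype(np.float32)); print('pulley top c',cx,cy,r,t.mean(0),len(t))
g=box(245,280,142,190); g=g[g[:,2]>.095]; print('grip',len(g),g.min(0),g.max(0)); gt=g[g[:,2]>g[:,2].max()-.006]; print(len(gt),gt.mean(0),gt.min(0),gt.max(0))
k=box(300,385,143,160); m=(abs(k[:,2]-.08)<.01); k=k[m]; print('col',len(k),k.mean(0), np.polyfit(k[:,0],k[:,1],1),np.polyfit(k[:,0],k[:,2],1),np.percentile(k[:,1],[1,99]),np.percentile(k[:,2],[1,50,99]))
for n in ['pulley_grip','carriage_grip']:
    s=ctrl.silhouettes(n,'wrist')
    for q in s[:1]:
        p=V[q['mask']]; p=p[np.isfinite(p).all(1)]; print(n,q['conf'],len(p),np.percentile(p,[2,50,98],axis=0))
E
```

```text
pulley z hist [0.17055455 0.18212652 0.1826731  0.18308915 0.18394996]
pulley top c 49.86585235595703 -3.844334840774536 68.28325653076172 [0.00409074 0.00028557 0.18395613] 2362
grip 492 [ 0.1076652  -0.00798358  0.09505513] [0.12734986 0.08271555 0.44055395]
6 [ 0.11802343 -0.00798358  0.44055395] [ 0.11802343 -0.00798358  0.44055395] [ 0.11802343 -0.00798358  0.44055395]
col 1183 [0.02315869 0.07172296 0.07705846] [0.00094527 0.07170107] [0.00096053 0.07703622] [0.06527922 0.07956946] [0.07085569 0.07770601 0.08027599]
pulley_grip 0.87 22656 [[-0.05702048 -0.04578847  0.00173575]
 [ 0.01008525  0.01192062  0.09569214]
 [ 0.18311331  0.09682366  0.18283871]]
carriage_grip 0.93 6173 [[ 0.07273883 -0.0220849   0.07020946]
 [ 0.13029567  0.01362974  0.08240716]
 [ 0.19277427  0.10780331  0.13818528]]
```

Run:
```python
from h import *
c=ctrl.capture('wrist');V=(cloud(c)-O)@F
def P(u0,u1,v0,v1,z0,z1):
    p=V[v0:v1,u0:u1].reshape(-1,3); return p[(p[:,2]>z0)&(p[:,2]<z1)]
t=P(360,455,40,140,.1805,.186); t=t[np.hypot(t[:,0]-.003,t[:,1])<.035]
print(len(t),np.median(t[:,2]),cv2.minEnclosingCircle((t[:,:2]*1000).astype(np.float32)),np.percentile(t,[0.5,99.5],axis=0))
g=P(240,285,135,195,.10,.15); print(len(g),np.percentile(g,[1,50,99],axis=0)); gt=P(240,285,135,195,.134,.15); print(len(gt),np.percentile(gt,[1,50,99],axis=0))
b=P(372,400,40,130,.15,.178); b=b[np.hypot(b[:,0]-.003,b[:,1])<.035]
A=np.c_[2*b[:,:2],np.ones(len(b))]; s=np.linalg.lstsq(A,(b[:,:2]**2).sum(1),rcond=None)[0]; print('side fit',len(b),s[:2],np.sqrt(s[2]+s[0]**2+s[1]**2))
```

```text
2179 0.18200248430473967 ((2.3634209632873535, 0.6382532715797424), 20.203645706176758) [[-0.01639236 -0.01795179  0.18054159]
 [ 0.02121154  0.01946187  0.18428495]]
466 [[0.10832019 0.06354517 0.1016158 ]
 [0.1173072  0.06956253 0.13750162]
 [0.12676768 0.08176658 0.13946436]]
330 [[0.10875476 0.06385862 0.13486361]
 [0.11731274 0.07245038 0.1378943 ]
 [0.12675079 0.08216296 0.13954725]]
side fit 569 [0.00211144 0.00088168] 0.01960279794813009
```

Run:
```python
from h import *
for z in (.145,.123): goto(O+F@[.1176,.0726,z],toolrot(F,180))
```

```text
dr [-0.0, -0.0, 0.0] lin [0.0023, 0.0002, 0.1352]
dr [-0.0, -0.0, 0.0] lin [0.0023, 0.0002, 0.1572]
```

>>> play_rows --dr '[[0, 0, 0], [0, 0, 0], [0, 0, 0], [0, 0, 0], [0, 0, 0], [0, 0, 0], [0, 0, 0], [0, 0, 0]]' --linear '[[0.0023, 0, 0.05], [0.0023, 0, 0.1], [0.0023, 0, 0.13], [0.0023, 0, 0.145], [0.0023, 0, 0.157], [0.0023, 0, 0.157], [0.0023, 0, 0.157], [0.0023, 0, 0.157]]' --hand '[0.2, 0.2, 0.2, 0.2, 0.2, 0.2, -0.7, -0.7]' --grip_force 30

```text
t: 4.65
position: [0.5445, 0.0167, 0.2347]
tcp_rot: [-2.412, 0.424, -0.156]
wrist_force: [0.0, -0.0, 0.9]
grip_width: 0.0153
finger_force: 0.0
```

>>> play_rows --dr '[[0, 0, 0], [0, 0, 0], [0, 0, 0]]' --linear '[[0, 0, 0], [0, 0, 0], [0, 0, 0]]' --hand '[-0.9, -0.9, -0.9]'

```text
t: 5.03
position: [0.5442, 0.0171, 0.2341]
tcp_rot: [-2.412, 0.423, -0.155]
wrist_force: [-0.6, -0.4, -0.7]
grip_width: 0.0044
finger_force: 0.0
```

Run:
```python
from h import *
p,r=tcp(); print(F.T@(p-O)); goto(O+F@[.1176,.0726,.123],toolrot(F,180)); print(ctrl.observe()['joint_positions'])
c=ctrl.capture('wrist'); save(c,'w2.png'); s=ctrl.capture('scene'); save(s,'s2.png')
```

```text
[0.11696418 0.07254671 0.12396338]
dr [-0.1, 0.0, 0.1] lin [-0.0001, -0.0006, 0.001]
[-0.34837946  0.09442524 -0.18983755  1.28658924  0.69918118  3.14056112]
```

View pics/w2.png

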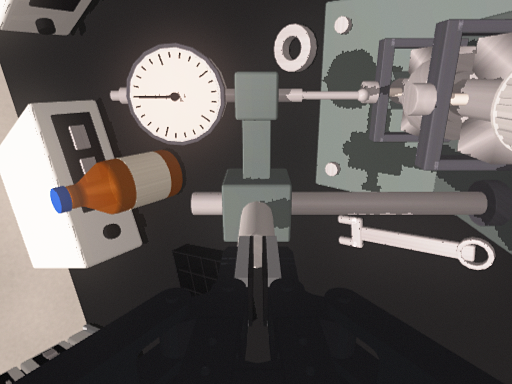

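```bash
python3 - <<'E'
from h import *
c=ctrl.capture('wrist');V=(cloud(c)-O)@F
for v in range(180,345,12): print(v,[np.round(V[v,u]*1000).tolist() for u in (240,258,276)])
for q in ctrl.tip_of('carriage_grip','wrist')[:1]: print(F.T@(q['xyz']-O),q['conf'])
E
python3 -c "
import cv2;i=cv2.imread('pics/w2.png')[150:384,130:400];cv2.imwrite('pics/w2c.png',cv2.resize(i,None,fx=2.5,fy=2.5,interpolation=2))"
```

```text
180 [[128.0, 53.0, 82.0], [117.0, 54.0, 81.0], [105.0, 53.0, 82.0]]
192 [[128.0, 58.0, 91.0], [117.0, 58.0, 91.0], [106.0, 58.0, 91.0]]
204 [[128.0, 67.0, 90.0], [117.0, 64.0, 96.0], [106.0, 66.0, 91.0]]
216 [[128.0, 75.0, 91.0], [117.0, 64.0, 115.0], [105.0, 74.0, 92.0]]
228 [[127.0, 70.0, 118.0], [117.0, 63.0, 131.0], [105.0, 83.0, 91.0]]
240 [[125.0, 61.0, 149.0], [117.0, 67.0, 138.0], [109.0, 61.0, 149.0]]
252 [[125.0, 61.0, 160.0], [117.0, 74.0, 138.0], [109.0, 60.0, 161.0]]
264 [[124.0, 60.0, 170.0], [117.0, 80.0, 138.0], [110.0, 61.0, 170.0]]
276 [[124.0, 61.0, 178.0], [116.0, 301.0, -181.0], [110.0, 61.0, 178.0]]
288 [[123.0, 60.0, 186.0], [116.0, 324.0, -182.0], [111.0, 59.0, 187.0]]
300 [[123.0, 60.0, 193.0], [116.0, 349.0, -183.0], [111.0, 60.0, 193.0]]
312 [[123.0, 60.0, 198.0], [116.0, 372.0, -182.0], [111.0, 59.0, 199.0]]
324 [[122.0, 59.0, 205.0], [115.0, 397.0, -182.0], [112.0, 57.0, 208.0]]
336 [[122.0, 63.0, 205.0], [115.0, 424.0, -182.0], [112.0, 60.0, 209.0]]
[0.11780058 0.07329242 0.1191566 ] 0.59
```

View pics/w2c.png

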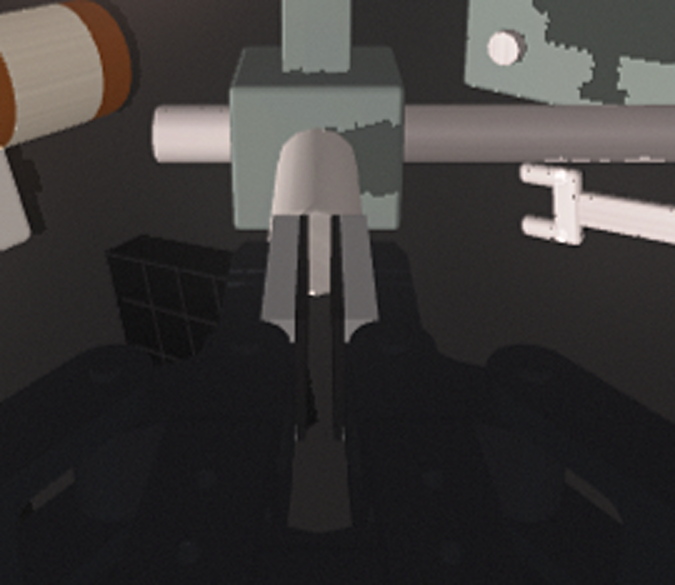

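Run:
```python
from h import *
print(ctrl.tip_extent, ctrl.observe()['position'], [a for a in dir(ctrl) if a[0]!='_'])
p,r=tcp(); c=ctrl.capture('wrist'); print('cam in tool',r.inv().apply(c['xyz']-p),(r.inv()*R.from_rotvec(c['attitude'])).as_rotvec())
for cam in ('scene','side'):
  c=ctrl.capture(cam);V=(cloud(c)-O)@F
  m=(abs(V[...,0]-.117)<.02)&(abs(V[...,1]-.0725)<.016)&(V[...,2]>.1)&(V[...,2]<.22)
  q=V[m]*1000; q=q[np.argsort(q[:,2])]; print(cam,len(q)); print(np.round(q[::max(1,len(q)//25)]).tolist())
```

```text
0.019 [0.54419121 0.01725677 0.23407418] ['IKError', 'capture', 'close_job', 'find_in', 'observe', 'silhouettes', 'tip_extent', 'tip_of']
cam in tool [ 0.08292176 -0.00035698 -0.16032811] [2.04659165 2.04554132 0.33341322]
scene 359
[[123.0, 60.0, 100.0], [110.0, 65.0, 107.0], [122.0, 62.0, 113.0], [119.0, 65.0, 118.0], [123.0, 62.0, 127.0], [110.0, 68.0, 133.0], [125.0, 72.0, 138.0], [129.0, 69.0, 147.0], [120.0, 59.0, 150.0], [132.0, 77.0, 154.0], [126.0, 60.0, 157.0], [122.0, 60.0, 161.0], [129.0, 64.0, 165.0], [115.0, 69.0, 169.0], [132.0, 73.0, 171.0], [105.0, 63.0, 174.0], [126.0, 57.0, 179.0], [122.0, 61.0, 182.0], [136.0, 63.0, 186.0], [135.0, 65.0, 189.0], [98.0, 60.0, 192.0], [108.0, 57.0, 195.0], [131.0, 60.0, 197.0], [130.0, 57.0, 201.0], [134.0, 75.0, 208.0], [115.0, 60.0, 216.0]]
side 42
[[111.0, 68.0, 101.0], [126.0, 65.0, 102.0], [123.0, 65.0, 102.0], [117.0, 63.0, 103.0], [110.0, 70.0, 104.0], [114.0, 65.0, 106.0], [109.0, 73.0, 106.0], [128.0, 68.0, 107.0], [119.0, 62.0, 110.0], [116.0, 64.0, 113.0], [112.0, 66.0, 114.0], [118.0, 63.0, 118.0], [123.0, 65.0, 118.0], [120.0, 64.0, 119.0], [114.0, 65.0, 120.0], [111.0, 67.0, 120.0], [110.0, 69.0, 124.0], [118.0, 63.0, 136.0], [121.0, 63.0, 136.0], [120.0, 65.0, 140.0], [110.0, 64.0, 149.0], [110.0, 61.0, 152.0], [106.0, 65.0, 152.0], [121.0, 63.0, 152.0], [115.0, 61.0, 154.0], [103.0, 67.0, 154.0], [103.0, 64.0, 157.0], [121.0, 59.0, 157.0], [112.0, 60.0, 157.0], [123.0, 60.0, 157.0], [108.0, 64.0, 159.0], [126.0, 60.0, 159.0], [122.0, 61.0, 164.0], [110.0, 60.0, 167.0], [104.0, 64.0, 171.0], [112.0, 60.0, 172.0], [103.0, 66.0, 173.0], [115.0, 60.0, 175.0], [98.0, 64.0, 188.0], [100.0, 65.0, 190.0], [107.0, 57.0, 191.0], [110.0, 58.0, 192.0]]
```

>>> play_rows --dr '[[0, 0, -10], [0, 0, -20], [0, 0, -30], [0, 0, -40], [0, 0, -50], [0, 0, -60], [0, 0, -70], [0, 0, -80]]' --linear '[[0, 0, -0.01], [0, 0, -0.01], [0, 0, -0.01], [0, 0, -0.01], [0, 0, -0.01], [0, 0, -0.01], [0, 0, -0.01], [0, 0, -0.01]]' --hand '[0.2, 0.2, 0.2, 0.2, 0.2, 0.2, 0.2, 0.2]'

```text
t: 6.38
position: [0.542, 0.0112, 0.2417]
tcp_rot: [-2.246, -1.308, -0.728]
wrist_force: [-0.1, -0.6, -0.2]
grip_width: 0.0513
finger_force: 0.0
```

>>> play_rows --dr '[[0, 0, -10], [0, 0, -20], [0, 0, -30], [0, 0, -40], [0, 0, -50], [0, 0, -60], [0, 0, -70], [0, 0, -80]]' --linear '[[0, 0, 0], [0, 0, 0], [0, 0, 0], [0, 0, 0], [0, 0, 0], [0, 0, 0], [0, 0, 0], [0, 0, 0]]' --hand '[0.2, 0.2, 0.2, 0.2, 0.2, 0.2, 0.2, 0.2]'

```text
t: 7.38
position: [0.542, 0.0112, 0.2417]
tcp_rot: [0.998, 2.776, 1.075]
wrist_force: [-0.2, 0.4, -0.5]
grip_width: 0.0511
finger_force: 0.0
```

>>> play_rows --dr '[[0, 0, -10], [0, 0, -20], [0, 0, -20], [0, 0, -20]]' --linear '[[0, 0, 0], [0, 0, 0], [0, 0, 0], [0, 0, 0]]' --hand '[0.2, 0.2, 0.2, 0.2]'

```text
t: 7.88
position: [0.542, 0.0112, 0.2418]
tcp_rot: [0.496, 2.802, 1.022]
wrist_force: [-0.4, -0.1, 1.1]
grip_width: 0.0512
finger_force: 0.0
```

Run:
```python
from h import *
p,r=tcp(); print(F.T@(p-O)); goto(O+F@[.1176,.0726,.084],toolrot(F,0)); print(ctrl.observe()['joint_positions'],ctrl.observe()['grip_width'])
```

```text
[0.11701272 0.07258262 0.13388926]
dr [0.1, -0.0, -0.1] lin [-0.0, 0.0005, 0.0499]
[-0.36093656  0.09600655 -0.17137166  1.31418041  0.69914268 -0.01476422] 0.051201216474066676
```

>>> play_rows --dr '[[0, 0, 0], [0, 0, 0], [0, 0, 0], [0, 0, 0], [0, 0, 0], [0, 0, 0], [0, 0, 0]]' --linear '[[0, 0.0005, 0.015], [0, 0.0005, 0.025], [0, 0.0005, 0.033], [0, 0.0005, 0.04], [0, 0.0005, 0.045], [0, 0.0005, 0.047], [0, 0.0005, 0.047]]' --hand '[0.2, 0.2, 0.2, 0.2, 0.2, 0.2, 0.2]'

```text
t: 8.75
position: [0.5525, 0.04, 0.2061]
tcp_rot: [0.491, 2.802, 1.021]
wrist_force: [0.4, 0.4, -0.6]
grip_width: 0.0513
finger_force: 0.0
```

>>> play_rows --dr '[[0, 0, 0], [0, 0, 0], [0, 0, 0], [0, 0, 0]]' --linear '[[0, 0, 0], [0, 0, 0], [0, 0, 0], [0, 0, 0]]' --hand '[-0.7, -0.7, -0.7, -0.7]' --grip_force 30

```text
t: 9.25
position: [0.5526, 0.0399, 0.2064]
tcp_rot: [0.491, 2.802, 1.021]
wrist_force: [-1.6, -1.3, 3.1]
grip_width: 0.0187
finger_force: 29.2
```

Run:
```python
from h import *
p,r=tcp(); print(F.T@(p-O)); o=ctrl.observe(); print(o['grip_width'],o['finger_force'],F.T@o['wrist_force'])
```

```text
[0.11766922 0.07248517 0.08715924]
0.018691989219871547 29.236648678779602 [0.64139632 1.07819202 3.4762232 ]
```

>>> play_rows --dr '[[0, 0, 0], [0, 0, 0], [0, 0, 0], [0, 0, 0], [0, 0, 0], [0, 0, 0], [0, 0, 0]]' --linear '[[0, -0.003, 0], [0, -0.008, 0], [0, -0.013, 0], [0, -0.018, 0], [0, -0.022, 0], [0, -0.022, 0], [0, -0.022, 0]]' --hand '[-0.7, -0.7, -0.7, -0.7, -0.7, -0.7, -0.7]'

```text
t: 10.12
position: [0.5469, 0.024, 0.1922]
tcp_rot: [0.491, 2.801, 1.022]
wrist_force: [-0.6, 0.1, 5.1]
grip_width: 0.0192
finger_force: 29.7
```

Run:
```python
from h import *
p,r=tcp(); print(F.T@(p-O)); o=ctrl.observe(); print(o['grip_width'],o['finger_force'],F.T@o['wrist_force'])
c=ctrl.capture('wrist'); s=ctrl.capture('scene')
for q in ctrl.silhouettes('carriage_grip','scene')[:1]:
    v,u=np.nonzero(q['mask']); print(u.min(),u.max(),v.min(),v.max())
    a=s['img'][140:230,230:330]; a=cv2.resize(a,None,fx=5,fy=5,interpolation=cv2.INTER_CUBIC)
im=np.zeros((450,800,3),np.uint8); im[:,:500]=a; im[:225,500:]=cv2.resize(c['img'],(300,225)); cv2.imwrite('pics/c3.png',im[...,::-1])
```

```text
[0.0956426  0.07238339 0.08715794]
0.01917061232438702 29.71688210964203 [3.198224   0.59051062 3.96551943]
259 302 170 207
```

View pics/c3.png

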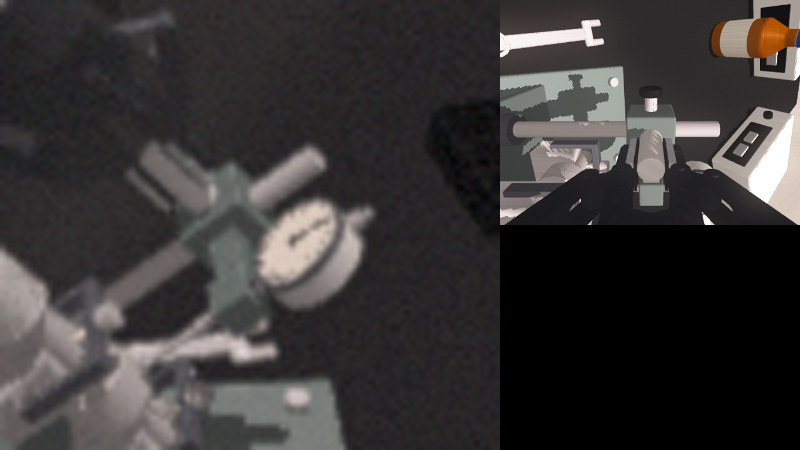

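```bash
cat >> h.py <<'E'
def proj(c,P):
    q=R.from_rotvec(c['attitude']).inv().apply(P-c['xyz']); f=c['img'].shape[0]/2/np.tan(np.radians(c['fov_y']/2))
    return np.c_[c['cx']-f*q[:,0]/q[:,2], c['cy']+f*q[:,1]/q[:,2]]
def rect(c,xg,N=240,half=.036):
    "rectified dial: image up = +x_v, right = -y_v  (viewed from +z)"
    ctr=np.array([xg+.048,.0006,.0825]); h=half
    w=np.array([[h,h,0],[h,-h,0],[-h,-h,0],[-h,h,0]])+ctr
    H=cv2.getPerspectiveTransform(np.float32(proj(c,O+w@F.T)),np.float32([[0,0],[N,0],[N,N],[0,N]]))
    return cv2.warpPerspective(cv2.cvtColor(c['img'],cv2.COLOR_RGB2GRAY),H,(N,N),flags=cv2.INTER_CUBIC)
def dial(c,xg,name=None,zero=0.):
    N=240;g=rect(c,xg,N);s=.072/N
    _,b=cv2.threshold(g,0,255,cv2.THRESH_OTSU); b=cv2.morphologyEx(b,cv2.MORPH_CLOSE,np.ones((25,25)))
    n,l,st,ce=cv2.connectedComponentsWithStats(b); k=l[N//2,N//2] or 1+np.argmax(st[1:,4]); cx,cy=cv2.minEnclosingCircle(np.argwhere(l==k)[:,::-1].astype(np.float32))[0]
    best=None;th=np.radians(np.arange(0,360,1.)); rr=np.arange(.004,.019,.0005)/s
    for dx in range(-6,7,2):
        for dy in range(-6,7,2):
            U=(cx+dx+np.outer(np.sin(th),rr)).astype(np.float32);W=(cy+dy-np.outer(np.cos(th),rr)).astype(np.float32)
            m=cv2.remap(g,U,W,cv2.INTER_LINEAR).mean(1); m=m-np.median(m)
            if dx==dy==0: m0=m
    m=cv2.GaussianBlur(np.r_[m0,m0,m0][None].astype(np.float32),(0,0),4)[0][360:720]; i=int(m.argmin())
    j=np.arange(i-25,i+26); wt=np.clip(-m[j%360]-0.3*(-m[i]),0,None); a=(wt*j).sum()/wt.sum()
    if name: cv2.imwrite('pics/'+name,g)
    return round(((a-zero+180)%360-180)%360/360*25,2),round(a%360,1),round(float(m[i]),1),st[k].tolist(),(round(cx),round(cy))
E
sed -i '/for dx in range/,/if dx==dy/d' h.py
sed -i 's/best=None;//; s|^    m=cv2.GaussianBlur|    m0=cv2.remap(g,(cx+np.outer(np.sin(th),rr)).astype(np.float32),(cy-np.outer(np.cos(th),rr)).astype(np.float32),cv2.INTER_LINEAR).mean(1); m0=m0-np.median(m0)\n&|' h.py
python3 - <<'E'
from h import *
s=ctrl.capture('scene'); print(dial(s,.0956,'d3.png')); s=ctrl.capture('side'); print(dial(s,.0956,'d3s.png'))
im=cv2.imread('pics/w2.png')[...,::-1].copy()
a=cv2.imread('pics/d3.png');b=cv2.imread('pics/d3s.png');cv2.imwrite('pics/d3b.png',np.hstack([a,b]))
E
```

```text
(np.float64(15.71), np.float64(226.2), -32.5, [35, 0, 205, 203, 28660], (145, 85))
(np.float64(0.11), np.float64(1.6), -44.3, [25, 0, 186, 208, 27355], (115, 103))
```

View pics/d3b.png

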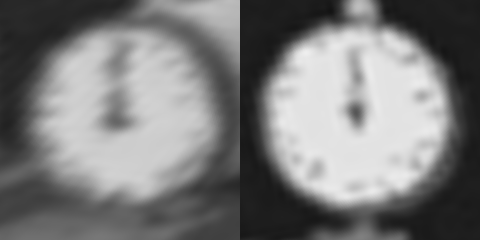

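```bash
python3 - <<'E'
s=open('h.py').read(); i=s.index("    _,b=cv2.thre"); j=s.index("    th=np") if "    th=np" in s else s.index("th=np")
k=s.rfind("\n",0,j)+1
s=s[:i]+s[k:]
s=s.replace("def dial(c,xg,name=None,zero=0.):","def dial(c,xg,name=None,zero=0.,ctr=(116,113)):\n    cx,cy=ctr").replace(",st[k].tolist(),(round(cx),round(cy))","")
s+='''
def read(xg,tag=None):
    for cam,ct in (('side',(116,113)),('scene',(119,122))):
        c=ctrl.capture(cam); print(cam,dial(c,xg,tag and tag+cam+'.png',ctr=ct))
'''
open('h.py','w').write(s)
E
python3 -c "
from h import *
read(.0956)"
```

```text
side (np.float64(24.91), np.float64(358.7), -49.8)
scene (np.float64(24.65), np.float64(354.9), -51.6)
```

>>> play_rows --dr '[[0, 0, 0], [0, 0, 0], [0, 0, 0], [0, 0, 0]]' --linear '[[0, -0.003, 0], [0, -0.006, 0], [0, -0.006, 0], [0, -0.006, 0]]' --hand '[-0.7, -0.7, -0.7, -0.7]'

```text
t: 10.98
position: [0.5454, 0.0199, 0.1887]
tcp_rot: [0.491, 2.801, 1.023]
wrist_force: [-0.7, 0.5, 5.7]
grip_width: 0.0191
finger_force: 29.7
```

```bash
python3 -c "
from h import *
p,r=tcp(); x=(F.T@(p-O))[0]; print(x, F.T@ctrl.observe()['wrist_force']);read(x)"
```

```text
0.09006029846719307 [3.80638678 0.87042875 4.21487171]
side (np.float64(1.57), np.float64(22.6), -55.5)
scene (np.float64(1.25), np.float64(18.0), -46.8)
```

>>> play_rows --dr '[[0, 0, 0], [0, 0, 0], [0, 0, 0], [0, 0, 0]]' --linear '[[0, -0.003, 0], [0, -0.0054, 0], [0, -0.0054, 0], [0, -0.0054, 0]]' --hand '[-0.7, -0.7, -0.7, -0.7]'

```text
t: 11.58
position: [0.5441, 0.0162, 0.1853]
tcp_rot: [0.49, 2.8, 1.023]
wrist_force: [0.3, 1.7, 6.2]
grip_width: 0.0189
finger_force: 29.7
```

```bash
python3 -c "
from h import *
p,r=tcp(); x=(F.T@(p-O))[0]; print(x, F.T@ctrl.observe()['wrist_force']);read(x)"
```

```text
0.0848876718415404 [5.28037255 0.30640005 3.62194058]
side (np.float64(7.21), np.float64(103.8), -75.4)
scene (np.float64(6.72), np.float64(96.8), -51.2)
```

>>> play_rows --dr '[[0, 0, 0], [0, 0, 0], [0, 0, 0], [0, 0, 0], [0, 0, 0], [0, 0, 0], [0, 0, 0], [0, 0, 0]]' --linear '[[0, 0, 0], [0, 0, 0], [0, 0, 0], [0, 0, -0.02], [0, 0, -0.05], [0, 0, -0.09], [0, 0, -0.12], [0, 0, -0.12]]' --hand '[-0.1, 0.2, 0.2, 0.2, 0.2, 0.2, 0.2, 0.2]'

```text
t: 12.68
position: [0.5181, -0.0581, 0.2776]
tcp_rot: [0.493, 2.8, 1.019]
wrist_force: [0.0, 0.2, -0.4]
grip_width: 0.0509
finger_force: 0.0
```

```bash
python3 -c "
from h import *
read(.085,'e'); print(F.T@(tcp()[0]-O),ctrl.observe()['joint_positions'])
c=ctrl.capture('side');V=(cloud(c)-O)@F
t=V[(np.hypot(V[...,0]-.002,V[...,1]-.001)<.03)&(V[...,2]>.1795)&(V[...,2]<.187)]
print(len(t),np.median(t,0),cv2.minEnclosingCircle((t[:,:2]*1000).astype(np.float32)))
c=ctrl.capture('wrist');save(c,'w4.png');V=(cloud(c)-O)@F
t=V[(np.hypot(V[...,0]-.002,V[...,1]-.001)<.03)&(V[...,2]>.1795)&(V[...,2]<.187)]
if len(t): print(len(t),np.median(t,0),cv2.minEnclosingCircle((t[:,:2]*1000).astype(np.float32)))
for a in (0,): goto(O+F@[.0023,.0007,.166-.040+.08],toolrot(F,a))
"
```

```text
side (np.float64(7.27), np.float64(104.7), -74.9)
scene (np.float64(6.75), np.float64(97.2), -50.8)
[0.08349866 0.07240205 0.20625851] [-0.50231902  0.13702355 -0.05330487  1.5090306   0.68904655 -0.20066992]
158 [ 0.00275805 -0.00062328  0.18272938] ((3.3166089057922363, -0.12232942879199982), 19.83684730529785)
316 [-0.00108448  0.01603472  0.18169786] ((-1.3294802904129028, 15.980478286743164), 10.371478080749512)
dr [0.1, -0.1, 0.1] lin [-0.0722, -0.0814, -0.0006]
```

>>> play_rows --dr '[[0, 0, 0], [0, 0, 0], [0, 0, 0], [0, 0, 0]]' --linear '[[-0.036, -0.04, 0], [-0.072, -0.0812, -0.0006], [-0.072, -0.0812, -0.0006], [-0.072, -0.0812, -0.0006]]' --hand '[0.5, 0.5, 0.5, 0.5]'

```text
t: 13.38
position: [0.5635, -0.139, 0.2242]
tcp_rot: [0.492, 2.803, 1.024]
wrist_force: [-0.2, 1.0, -0.1]
grip_width: 0.0642
finger_force: 0.0
```

```bash
python3 -c "
from h import *
read(.085); print(F.T@(tcp()[0]-O),ctrl.observe()['joint_positions'])
c=ctrl.capture('wrist');save(c,'w5.png');V=(cloud(c)-O)@F
t=V[(np.hypot(V[...,0]-.002,V[...,1]-.001)<.03)&(V[...,2]>.1795)&(V[...,2]<.187)]
if len(t): print(len(t),np.median(t,0),cv2.minEnclosingCircle((t[:,:2]*1000).astype(np.float32)))
goto(O+F@[.0026,.0004,.166-.040],toolrot(F,0))
"
```

```text
side (np.float64(7.25), np.float64(104.5), -74.9)
scene (np.float64(6.76), np.float64(97.3), -50.7)
[0.00431984 0.00098789 0.20742585] [-0.58636402  0.31746857  0.06141258  1.51049875  0.6757248  -0.30946236]
2993 [0.00258101 0.00180085 0.18194926] ((2.7169272899627686, 0.5173335075378418), 20.409263610839844)
dr [0.0, -0.0, 0.2] lin [-0.0005, -0.0019, 0.0817]
```

View pics/w5.png

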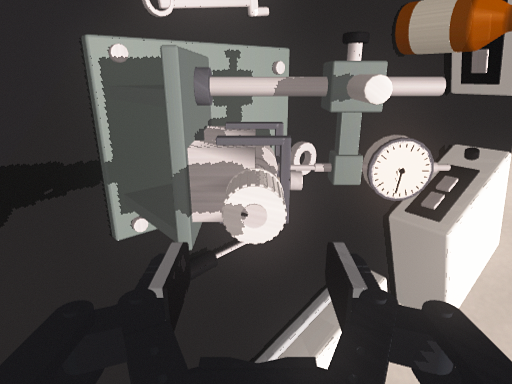

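>>> play_rows --dr '[[0, 0, 0], [0, 0, 0], [0, 0, 0], [0, 0, 0], [0, 0, 0], [0, 0, 0]]' --linear '[[-0.0005, -0.0017, 0.02], [-0.0005, -0.0017, 0.045], [-0.0005, -0.0017, 0.065], [-0.0005, -0.0017, 0.076], [-0.0005, -0.0017, 0.08], [-0.0005, -0.0017, 0.08]]' --hand '[0.5, 0.5, 0.5, 0.5, 0.5, 0.5]'

```text
t: 14.28
position: [0.5815, -0.0929, 0.163]
tcp_rot: [0.491, 2.802, 1.021]
wrist_force: [0.2, 1.1, -0.5]
grip_width: 0.0641
finger_force: 0.0
```

>>> play_rows --dr '[[0, 0, 0], [0, 0, 0], [0, 0, 0], [0, 0, 0]]' --linear '[[0, 0, 0], [0, 0, 0], [0, 0, 0], [0, 0, 0]]' --hand '[0.0, -0.2, -0.2, -0.2]' --grip_force 30

```text
t: 14.78
position: [0.5819, -0.093, 0.1636]
tcp_rot: [0.491, 2.8, 1.022]
wrist_force: [-0.5, 0.1, 6.0]
grip_width: 0.0373
finger_force: 30.9
```

```bash
python3 -c "
from h import *
read(.085); print(F.T@(tcp()[0]-O),ctrl.observe()['joint_positions'],F.T@ctrl.observe()['wrist_force'])
goto(O+F@[.0026,.0004,.166-.040],toolrot(F,0))
"
```

```text
side (np.float64(7.26), np.float64(104.6), -75.3)
scene (np.float64(6.75), np.float64(97.2), -50.4)
[ 0.00217051 -0.0005272   0.12813409] [-0.5044458   0.30057739 -0.09575384  1.30322123  0.69054181 -0.20354581] [3.57187095 1.75137732 3.5049882 ]
dr [0.1, 0.0, 0.1] lin [0.0009, 0.0004, 0.0021]
```

>>> play_rows --dr '[[0, 0, 8], [0, 0, 16], [0, 0, 24], [0, 0, 30], [0, 0, 30]]' --linear '[[0, 0, 0], [0, 0, 0], [0, 0, 0], [0, 0, 0], [0, 0, 0]]' --hand '[-0.2, -0.2, -0.2, -0.2, -0.2]'

```text
t: 15.5
position: [0.5813, -0.0937, 0.1628]
tcp_rot: [-1.222, -2.628, -1.051]
wrist_force: [-4.3, -3.5, 5.8]
grip_width: 0.0373
finger_force: 31.0
```

```bash
cat >> h.py <<'E'
def st():
    p,r=tcp(); d=(toolrot(F,0).inv()*r).as_rotvec(degrees=True); o=ctrl.observe()
    print('ang',np.round(d,2),'p',np.round(F.T@(p-O)*1000,1),'f',np.round(F.T@o['wrist_force'],1),'j6',round(o['joint_positions'][5],2),o['grip_width'],o['t']); read(.085)
E
python3 -c "
from h import *
st()"
```

```text
ang [-2.000e-02 -0.000e+00  2.987e+01] p [  1.   -0.2 128.1] f [0.  2.8 7.5] j6 0.32 0.037329570010750095 15.5
side (np.float64(8.2), np.float64(118.1), -69.1)
scene (np.float64(7.57), np.float64(109.0), -43.5)
```

>>> play_rows --dr '[[0, 0, 9], [0, 0, 18], [0, 0, 27], [0, 0, 36], [0, 0, 45], [0, 0, 54], [0, 0, 60], [0, 0, 60]]' --linear '[[0, 0, 0], [0, 0, 0], [0, 0, 0], [0, 0, 0], [0, 0, 0], [0, 0, 0], [0, 0, 0], [0, 0, 0]]' --hand '[-0.2, -0.2, -0.2, -0.2, -0.2, -0.2, -0.2, -0.2]'

```text
t: 16.6
position: [0.5791, -0.0939, 0.162]
tcp_rot: [-2.156, -1.51, -0.78]
wrist_force: [-13.8, -6.4, 6.9]
grip_width: 0.0373
finger_force: 31.7
```

```bash
python3 -c "
from h import *
st()"
```

```text
ang [2.200e-01 3.000e-02 9.003e+01] p [ -0.2   1.7 128.1] f [-3.8 10.8 12.2] j6 1.37 0.0372543727821418 16.6
side (np.float64(12.45), np.float64(179.2), -62.4)
scene (np.float64(12.6), np.float64(181.5), -41.9)
```

>>> play_rows --dr '[[0, 0, 9], [0, 0, 18], [0, 0, 25], [0, 0, 30], [0, 0, 30]]' --linear '[[0, 0, 0], [0, 0, 0], [0, 0, 0], [0, 0, 0], [0, 0, 0]]' --hand '[-0.2, -0.2, -0.2, -0.2, -0.2]'

```text
t: 17.32
position: [0.5782, -0.0933, 0.1622]
tcp_rot: [-2.389, -0.869, -0.588]
wrist_force: [-18.6, -5.3, 10.0]
grip_width: 0.0376
finger_force: 32.0
```

```bash
python3 -c "
from h import *
st()"
```

```text
ang [3.3000e-01 5.0000e-02 1.2009e+02] p [1.000e-01 2.900e+00 1.281e+02] f [-2.2 15.6 14.9] j6 1.89 0.037573394615766746 17.325
side (np.float64(14.81), np.float64(213.2), -77.5)
scene (np.float64(15.2), np.float64(218.9), -58.3)
```

>>> play_rows --dr '[[0, 0, 0], [0, 0, 0], [0, 0, 0]]' --linear '[[0, 0, 0], [0, 0, 0], [0, 0, 0]]' --hand '[0.2, 0.4, 0.4]'

```text
t: 17.8
position: [0.5817, -0.093, 0.1622]
tcp_rot: [-2.387, -0.873, -0.596]
wrist_force: [1.0, -0.2, -0.6]
grip_width: 0.0596
finger_force: 0.0
```

```bash
python3 -c "
from h import *
st()
goto(O+F@[.0023,.0013,.127],toolrot(F,10))"
```

```text
ang [1.0000e-02 9.0000e-02 1.1986e+02] p [  1.3  -0.3 127.1] f [-0.3 -1.  -0.5] j6 1.89 0.05961078177373604 17.8
side (np.float64(14.8), np.float64(213.1), -77.4)
scene (np.float64(15.2), np.float64(218.9), -58.1)
dr [-0.0, -0.1, -109.9] lin [0.0001, -0.0018, 0.0001]
```

```bash
python3 -c "
from h import *
goto(O+F@[.0021,.0018,.127],toolrot(F,0))"
```

```text
dr [-0.0, -0.1, -119.9] lin [-0.0003, -0.0022, 0.0001]
```

>>> play_rows --dr '[[0, 0, -10], [0, 0, -20], [0, 0, -30], [0, 0, -40], [0, 0, -50], [0, 0, -60], [0, 0, -60]]' --linear '[[0, -0.002, 0], [0, -0.002, 0], [0, -0.002, 0], [0, -0.002, 0], [0, -0.002, 0], [0, -0.002, 0], [0, -0.002, 0]]' --hand '[0.4, 0.4, 0.4, 0.4, 0.4, 0.4, 0.4]'

```text
t: 18.77
position: [0.5802, -0.0916, 0.1629]
tcp_rot: [-1.767, -2.106, -0.942]
wrist_force: [-0.1, -0.9, -0.3]
grip_width: 0.0601
finger_force: 0.0
```

>>> play_rows --dr '[[0, 0, -10], [0, 0, -20], [0, 0, -30], [0, 0, -40], [0, 0, -50], [0, 0, -60], [0, 0, -60]]' --linear '[[0, 0, 0], [0, 0, 0], [0, 0, 0], [0, 0, 0], [0, 0, 0], [0, 0, 0], [0, 0, 0]]' --hand '[0.4, 0.4, 0.4, 0.4, 0.4, 0.4, 0.4]'

```text
t: 19.65
position: [0.5801, -0.0916, 0.163]
tcp_rot: [0.498, 2.802, 1.022]
wrist_force: [-0.8, 0.2, -0.4]
grip_width: 0.06
finger_force: 0.0
```

```bash
python3 -c "
from h import *
st();goto(O+F@[.0021,.0018,.127],toolrot(F,0))"
```

```text
ang [-0.06  0.04  0.16] p [  2.3   1.6 127.3] f [-0.3  0.8 -0.3] j6 -0.2 0.05995884867567533 19.65
side (np.float64(14.8), np.float64(213.1), -77.8)
scene (np.float64(15.18), np.float64(218.6), -57.5)
dr [0.1, -0.0, -0.2] lin [0.0002, -0.0002, 0.0002]
```

Centred. Grip and turn on: expected peak near +50°.

>>> play_rows --dr '[[0, 0, 0], [0, 0, 0], [0, 0, 0], [0, 0, 0]]' --linear '[[0, 0, 0], [0, 0, 0], [0, 0, 0], [0, 0, 0]]' --hand '[0.0, -0.2, -0.2, -0.2]' --grip_force 30

```text
t: 20.25
position: [0.58, -0.0919, 0.163]
tcp_rot: [0.492, 2.802, 1.021]
wrist_force: [-2.1, -1.8, 0.5]
grip_width: 0.0374
finger_force: 30.1
```

```bash
python3 -c "
from h import *
st()"
```

```text
ang [-0.04  0.03 -0.07] p [  2.1   1.6 127.4] f [-1.5  1.3  2. ] j6 -0.2 0.03736577458165209 20.25
side (np.float64(14.8), np.float64(213.1), -77.6)
scene (np.float64(15.17), np.float64(218.4), -58.1)
```

>>> play_rows --dr '[[0, 0, 9], [0, 0, 18], [0, 0, 27], [0, 0, 36], [0, 0, 44], [0, 0, 50], [0, 0, 50]]' --linear '[[0, 0, 0], [0, 0, 0], [0, 0, 0], [0, 0, 0], [0, 0, 0], [0, 0, 0], [0, 0, 0]]' --hand '[-0.2, -0.2, -0.2, -0.2, -0.2, -0.2, -0.2]'

```text
t: 21.22
position: [0.5799, -0.0919, 0.1629]
tcp_rot: [-1.601, -2.293, -0.984]
wrist_force: [-2.2, -2.9, 0.8]
grip_width: 0.0372
finger_force: 30.2
```

```bash
python3 -c "
from h import *
st()"
```

```text
ang [ 0.    0.05 49.87] p [  2.    1.7 127.4] f [-2.1  1.1  2.8] j6 0.67 0.03719346689768051 21.225
side (np.float64(16.52), np.float64(237.8), -58.5)
scene (np.float64(17.05), np.float64(245.5), -60.0)
```

>>> play_rows --dr '[[0, 0, 9], [0, 0, 18], [0, 0, 27], [0, 0, 36], [0, 0, 44], [0, 0, 50], [0, 0, 50]]' --linear '[[0, 0, 0], [0, 0, 0], [0, 0, 0], [0, 0, 0], [0, 0, 0], [0, 0, 0], [0, 0, 0]]' --hand '[-0.2, -0.2, -0.2, -0.2, -0.2, -0.2, -0.2]'

```text
t: 22.2
position: [0.5798, -0.0919, 0.1629]
tcp_rot: [-2.249, -1.301, -0.725]
wrist_force: [-4.0, -3.9, 1.8]
grip_width: 0.0371
finger_force: 30.3
```

```bash
python3 -c "
from h import *
st()"
```

```text
ang [3.00e-02 7.00e-02 9.99e+01] p [  2.    1.9 127.4] f [-2.7  2.4  4.6] j6 1.54 0.03711629121851217 22.2
side (np.float64(14.19), np.float64(204.4), -58.2)
scene (np.float64(14.76), np.float64(212.5), -48.1)
```

>>> play_rows --dr '[[0, 0, -7], [0, 0, -7], [0, 0, -7]]' --linear '[[0, 0, 0], [0, 0, 0], [0, 0, 0]]' --hand '[-0.2, -0.2, -0.2]'

```text
t: 22.68
position: [0.5798, -0.0919, 0.1629]
tcp_rot: [-2.184, -1.45, -0.768]
wrist_force: [-3.4, -4.2, 1.6]
grip_width: 0.0377
finger_force: 30.3
```

```bash
python3 -c "
from h import *
st()"
```

```text
ang [2.000e-02 6.000e-02 9.283e+01] p [  2.    1.8 127.4] f [-2.9  1.8  4.6] j6 1.42 0.03768177681746373 22.675
side (np.float64(14.8), np.float64(213.1), -78.3)
scene (np.float64(15.18), np.float64(218.6), -57.6)
```

>>> play_rows --dr '[[0, 0, -9], [0, 0, -18], [0, 0, -27], [0, 0, -36], [0, 0, -43], [0, 0, -46.4], [0, 0, -46.4], [0, 0, -46.4]]' --linear '[[0, 0, 0], [0, 0, 0], [0, 0, 0], [0, 0, 0], [0, 0, 0], [0, 0, 0], [0, 0, 0], [0, 0, 0]]' --hand '[-0.2, -0.2, -0.2, -0.2, -0.2, -0.2, -0.2, -0.2]'

```text
t: 23.78
position: [0.5799, -0.0919, 0.1629]
tcp_rot: [-1.542, -2.352, -0.997]
wrist_force: [-3.4, -4.9, 1.1]
grip_width: 0.0372
finger_force: 30.3
```

```bash
python3 -c "
from h import *
st()"
```

```text
ang [-0.    0.05 46.5 ] p [  2.    1.7 127.4] f [-3.7  1.5  4.5] j6 0.61 0.037180616939971066 23.775
side (np.float64(16.52), np.float64(237.9), -58.0)
scene (np.float64(17.04), np.float64(245.4), -61.2)
```

>>> play_rows --dr '[[0, 0, 0], [0, 0, 0], [0, 0, 0], [0, 0, 0], [0, 0, 0], [0, 0, 0], [0, 0, 0], [0, 0, 0]]' --linear '[[0, 0, 0], [0, 0, 0], [0, 0, 0], [0, 0, -0.02], [0, 0, -0.05], [0, 0, -0.09], [0, 0, -0.12], [0, 0, -0.12]]' --hand '[0.0, 0.4, 0.4, 0.4, 0.4, 0.4, 0.4, 0.4]'

```text
t: 24.88
position: [0.5543, -0.1656, 0.2562]
tcp_rot: [-1.544, -2.354, -0.999]
wrist_force: [0.2, 0.3, -0.3]
grip_width: 0.0594
finger_force: 0.0
```

```bash
python3 -c "
from h import *
st()
c=ctrl.capture('wrist');save(c,'w9.png')"
```

```text
ang [-0.09 -0.12 46.48] p [  2.2   0.5 249. ] f [ 0.1 -0.1 -0.5] j6 0.45 0.05940649525129373 24.875
side (np.float64(16.52), np.float64(237.9), -58.3)
scene (np.float64(17.07), np.float64(245.8), -60.8)
```

View pics/w9.png

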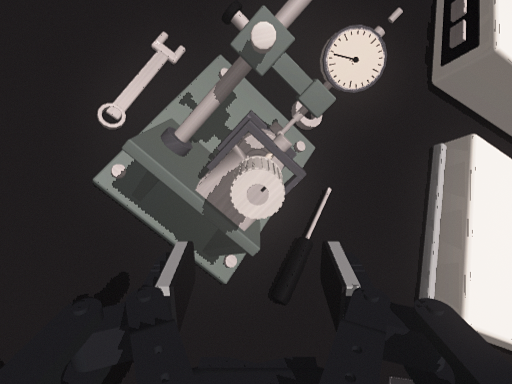

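The last picture shows the dial at (354, 58) reading about 16.7 mm. The fixture is undisturbed, and the gripper is clear of the pulley at (258, 190).

```bash
python3 -c "
from h import *
print(ctrl.close_job())"
```

```text
the job is handed in; nothing more can be done
None
```

The indicator was set at about 7 mm and let go. The shaft now stands at its highest reading, about 16.7 mm, which I located as the midpoint between two equal readings about 46° either side. The gripper is clear and the job was handed in at about 25 s.

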